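Lock the jar clamp of a bench mill with a loop pin

ROBOT

A 6-joint arm with a two-finger parallel gripper is mounted at the origin on the work surface. World frame = base frame: x ahead of the robot, y to its left, z up, the work surface at z = 0. Lengths are in mm, angles in rad, forces in N, time in s.
With the tool pointing down it reaches from about 350 to 975 mm from the base axis. Payload 7.1 kg.
Tool frame: the origin (TCP) lies at the very end of the fingers, on their centre line; the grasp point (between the pads) lies 19 mm behind it; z points along the fingers, y is the line along which they close (so a half turn about z gives the same grasp; the last joint's range is limited). The gripper opens to 88 mm and grips with 3 to 60 N. Pads are 20 mm wide; open, the fingers measure 115 mm over their backs; the gripper's body (75 mm by 178 mm) begins 61 mm behind the grasp point.
Start: joints at [1.279, 0.423, 1.63, -0, 1.089, -0.019], TCP at [168.361, 601.88, 222.675] pointing down, gripper open.
Joint ranges: [-3, 3], [-0.9, 2.11], [0.09, 2.58], [-1.31, 4.45], [0.11, 2.69], [-2.54, 2.54]. Speed limits (rad/s): [2.39, 2.39, 3.01, 3.14, 3.14, 3.14].

INTERFACE

Orientations are given as a rotation vector (axis times angle).
In Python, from workcell import get_obs, get_image, job, models gives the robot as it stands.
- The arm moves only by the tool jog_arm, never from a script. Its argument "increments" is one flat list of numbers, 7 for each row, row after row: the turn, a rotation vector about the tool's x, y, z in degrees, then the shift along the tool's x, y, z in mm, then the opening in per cent of the stroke, from 0 (shut) to 100 (fully open). A call has 1 to 12 rows; each row shifts and turns the commanded pose from where the row before left it, along the tool's axes as they then stand; what a row does not reach is not made up. A row lasts 1/8 s, in which the tool goes at most 62.5 mm and 10.7 degrees, less where a joint would pass 70% of its speed; a pose out of reach is approached as far as the arm can. A call is refused whole if a number of a shift passes 62.5 or a number of a turn 10.7, either way. A call with a gripper value outside its range is refused whole. The fingers move at their own pace and stop on an object; the grip force is fixed at half the most. Time passes only in rows, so rows that do not move let the fingers close. It gives the time, the measured TCP pose, the force, the opening and the grip force at its end, in the units of the state.
- get_obs(): the state, without advancing time (a new reading comes with each control period).
- get_image(name): name is "scene" or "top" or "wrist"; returns a dict with "pixels" (384x512x3 uint8, blue, green, red), "depth" (384x512 float32, mm along the optical axis (not along the pixel's ray), 0 where there is no reading), "fx", "fy", "cx", "cy" (pixels), "cam_to_world" (4x4, takes a point from camera to world coordinates); the wrist camera has in their place "tool_from_camera" (4x4, takes a point from camera to tool coordinates, whose origin is the TCP and whose axes are the flange's). Camera axes: x right, y up, looking along -z (the intrinsics and any distortion apply to the point x, -y, -z); pixel columns grow to the right and rows downward; lengths in mm; the calibration is good to about 2 mm. The wrist camera is an equidistant fisheye: a pixel r from the principal point sees the ray r / f radians off the axis. A picture is of the moment at which its call begins: read the wrist's pose just before it.
- job.close_job(): hands the job in; it is judged then, once.
Trained networks look in the newest picture that a camera, given by its name, has taken for a name from the list of things; names that differ only in an ending like _2 or _b are one class to them, and where a whole thing is asked for, a point or a joint stands for the part that bears it (a point fixed in the world has none). Each returns a list of dicts, best first, with "p" (0 to 1); they miss things now and then, are a little off and sometimes report something else, mostly with a low value. They report only what shows in the picture. A call takes as long as a camera call. They do not tell look-alikes from the thing itself.
- models.look_for(target, camera): "centre" ([x, y, z] in mm, in world coordinates, good to about 4 mm: the middle of the surface that is visible of it).
- models.regions_of(target, camera): "region" (384x512 bool, what is visible of it).
The state is a dict: "t": time; "qpos": joint angles; "qvel": joint speeds; "joint_torque": joint torques, N m; "ee_pos": TCP position; "orientation": TCP orientation; "ft_force": force on the tool from outside, world axes, zero at the start; "moment": the same for the moment, N m; "width": finger opening in mm; "grasp_force": force on a finger pad.
Only numpy, scipy, OpenCV 4.12 (cv2) and the standard library are available. Lean on these libraries where they do the work, as an engineer would, in place of code of your own. Each camera call takes 0.05 s, during which the arm holds its last target. There are 200 camera calls.

TASK

Make the grinding jar safe for milling: swing the mill's clamp bar fully down so that the square post stands up through its slot, push the lock pin right home through the cross hole in the post above the bar, and swing the pin's sprung wire loop over the top of the post until it snaps shut round it. Let go of everything, and leave the other things on the bench where they are.

Things in the scene. Friction and masses are not known exactly. Their poses are not given: they have to be found in the camera images.
- mill: low white bench mill, fixed, 150 x 300 mm, dark steel top plate 60 mm up, with a closed steel jar (104 mm across, lid top 107 mm up, 100 mm from the post along +y). Origin: on the centre line of its square post, at bench level. z up; x across the mill, away from the robot, along the cross hole; y from the post to the jar and the bar's hinge. Housing spans x -75..75, y -55..245 mm.
- crosshole (a point): centre of the round cross hole in the square upright steel post, 136.5 mm above the bench; axes as the mill's. The post is 34 x 34 mm, faces square to x and y, flat top 17 mm above this point. The hole, 16 mm across, runs right through along the mill's x, open at both faces (17 mm either side of this point). It lies 9.5 mm above the top face of the closed clamp bar.
- clampbar (a joint): angle of the clamp bar in rad: 0 = fully down and level on the jar lid (a hard stop), growing as its free end swings up, stop at 1.2. A stiff hinge: the bar stays where it is left; pushing on its free end takes about 2 to 5 N.
- bar_hinge (a point): point on the bar's level hinge axis (axis along the mill's x), 200 mm from the post along the mill's +y, 121 mm above the bench; axes as the mill's.
- bar_tab (a point): middle of the top face of the end tab (34 mm wide, 36 mm long) at the clamp bar's free end, 258 mm from the hinge. The aluminium bar is 12 mm thick and 50 mm wide, 56 mm at the slot for the post; its hinge axis is in its mid-plane. Axes turn with the bar: y from tab to hinge, z out of the top face. Bar down: 127 mm above the bench, 58 mm from the post's centre along the mill's -y.
- pin_head (a point): centre of the head of a loose steel lock pin, about 0.2 kg, 94 mm long without its loop. The head is a flat block 36 mm long (x), 26 wide (y), 15 high (z). x runs along the pin to its tip, z up as it lies on the bench (point 7.5 mm up). The head's front face (shoulder) is 18 mm ahead; from it, on the same axis, a round shank 14 mm across, 58 mm long, its last 10 mm tapered to 6 mm.
- pin_seat (a point): point on the pin's axis 35 mm ahead of the head's centre, 17 mm ahead of the shoulder: it lies at the centre of the cross hole when the pin is home with its shoulder against the post. Axes as the pin's. Let go in the hole, the pin stays and sags by up to 0.1 rad.
- loop (a joint): angle of the pin's wire loop in rad: 0 = fully open, as at the start, leaning back and up behind the head at 45 degrees; it grows as the loop swings up and forward over; 2.36 = shut, lying forward along the shank, its end bar on top of the shank near the tip. A spring drives it to the nearer end, with its balance at about 1.2 rad; starting it takes about 1.5 to 2 N at the end bar.
- loop_bar (a point): middle of the end bar of the loop, a U of 5 mm wire, 47 mm clear between its legs, bar 73 mm from the pivot. The pivot, parallel to the pin's y, crosses the head 12 mm behind and 3 mm above its centre. Open, the bar is 68 mm behind and 50 mm above the head's centre; shut, 60.5 mm ahead and 9.5 mm above it, just past the post's far face when the pin is home. Axes turn with the loop.
- bottle_mid (a point): middle of an upright plastic bottle, 64 mm across, 170 mm high, standing loose on the bench; leave alone
- sparejar_mid (a point): middle of an upright spare steel jar with a knobbed lid, 72 mm across, 66 mm high, loose on the bench; leave alone
- wrench_mid (a point): middle of a wrench lying loose along its own x in front of the mill, 150 mm long, about 20 mm high; leave alone
Things that resemble listed ones, but are neither listed nor needed, are in the scene too. What is shaped like the part that bears sparejar_mid but orange or yellow is not meant.

How it is judged (in metres and radians):
On the way, in this order (a step that is already met when the one before it is completed fails the run):
1. the clamp bar is fully down on the jar, the post through its slot (value of joint clampbar below 0.04 rad), for 0.2 s.
2. the lock pin is through the cross hole, its loop still open (distance between pin_seat and crosshole below 0.015 m and angle between the x axis of pin_seat and the x axis of crosshole, either way round below 0.15 rad and value of joint loop below 1.2 rad and value of joint clampbar below 0.04 rad), for 0.1 s.
At the end, for the whole second after the job is handed in: clamp bar down (0.04 rad); lock pin home in the cross hole above it (seat point within 6 mm of the hole's centre, axes within 0.15 rad) and at rest; loop shut round the post (within 0.12 rad); bottle and spare jar upright, and they and the wrench within 30 mm of their start (value of joint clampbar below 0.04 rad and distance between pin_seat and crosshole below 0.006 m and angle between the x axis of pin_seat and the x axis of crosshole, either way round below 0.15 rad and value of joint loop above 2.24 rad and linear speed of lockpin below 0.02 m/s and distance of each of bottle_mid, sparejar_mid, wrench_mid from where it was at the start of the episode below 0.03 m and angle between each of bottle_mid, sparejar_mid's own z axis and vertical below 0.2 rad); the robot touches nothing.
It fails at once if the bottle or the spare jar is knocked over (angle between any of bottle_mid, sparejar_mid's own z axis and vertical above 0.5 rad).
It fails at once if the bottle, spare jar or wrench is shifted by more than 50 mm (distance of any of bottle_mid, sparejar_mid, wrench_mid from where it was at the start of the episode above 0.05 m).
It also fails if it takes over 64 s, if anything falls off the work surface, if the arm or the gripper's body presses on something with over 40 N, if the wrist force passes 120 N, or if a joint passes its speed limit or range.

## Working session

There is one attempt and no reset: what is moved stays moved. The work goes in short steps, Python scripts to look and compute and a tool call to move; the robot and the scene stay as the last step left them, time stands still between calls to the robot, and variables do not carry over. Pictures are saved under pics/ and viewed, at most 10 in all, crops included, and the job is handed in when it is done.

Besides the shell and the picture viewer there is one more tool, called after ">>>" as name(argument=value, ...), one argument or row to a line, values as JSON. jog_arm: Moves the arm, as the interface text tells. Its arguments: {"type":"object","properties":{"increments":{"type":"array"}},"required":["increments"]}

```bash
mkdir -p pics; ls; cat > h.py <<'E'
import numpy as np,cv2
from scipy.spatial.transform import Rotation as R
from workcell import get_obs,get_image,job,models
def pts(im):
    d=im["depth"];v,u=np.mgrid[0:d.shape[0],0:d.shape[1]]
    P=np.stack([(u-im["cx"])/im["fx"]*d,-(v-im["cy"])/im["fy"]*d,-d,np.ones_like(d)],-1)
    return (P@np.array(im["cam_to_world"]).T)[...,:3]
E
python3 - <<'E'
from h import *
a=get_image("scene");b=get_image("top")
for n,i in(("scene",a),("top",b)):
    cv2.imwrite(f"pics/{n}0.png",i["pixels"]); np.savez(f"{n}0.npz",px=i["pixels"],P=pts(i),d=i["depth"])
for t in["mill","clampbar","bar_tab","bar_hinge","pin_head","loop_bar","bottle_mid","sparejar_mid","wrench_mid"]:
    for c in("scene","top"):
        print(t,c,[(round(r["p"],2),np.round(r["centre"]).tolist()) for r in models.look_for(t,c)][:4])
o=get_obs();print(o["t"],o["ee_pos"],o["orientation"],o["width"])
E
```

```text
pics
mill scene [(0.77, [623.0, 182.0, 73.0])]
mill top []
clampbar scene [(0.62, [607.0, 186.0, 201.0]), (0.59, [425.0, -121.0, 40.0])]
clampbar top [(0.72, [600.0, 184.0, 204.0]), (0.69, [579.0, 165.0, 60.0])]
bar_tab scene [(0.67, [608.0, 188.0, 202.0])]
bar_tab top [(0.67, [596.0, 181.0, 206.0])]
bar_hinge scene [(0.64, [493.0, -330.0, 58.0]), (0.56, [626.0, 180.0, 70.0])]
bar_hinge top [(0.65, [580.0, 160.0, 60.0]), (0.25, [417.0, 44.0, 7.0])]
pin_head scene [(0.75, [460.0, -156.0, 12.0])]
pin_head top [(0.67, [582.0, 160.0, 58.0]), (0.55, [460.0, -162.0, 16.0])]
loop_bar scene []
loop_bar top [(0.71, [417.0, -124.0, 43.0])]
bottle_mid scene [(0.72, [624.0, -193.0, 95.0])]
bottle_mid top [(0.97, [594.0, -194.0, 115.0]), (0.19, [576.0, 164.0, 58.0])]
sparejar_mid scene [(0.89, [394.0, -391.0, 53.0]), (0.8, [366.0, -261.0, 53.0]), (0.65, [603.0, -324.0, 57.0]), (0.62, [488.0, -329.0, 56.0])]
sparejar_mid top [(0.95, [582.0, -328.0, 58.0]), (0.67, [477.0, -340.0, 58.0]), (0.66, [557.0, -435.0, 59.0]), (0.57, [374.0, -392.0, 54.0])]
wrench_mid scene [(0.44, [421.0, 37.0, 4.0])]
wrench_mid top [(0.66, [417.0, 42.0, 6.0])]
1.0 [168.34512705 601.85657631 222.67960932] [-4.27212436e-01 -3.11239069e+00  8.37192111e-05] 87.66004219848818
```

```bash
python3 -c "
import cv2,numpy as np
a=cv2.imread('pics/scene0.png');b=cv2.imread('pics/top0.png');cv2.imwrite('pics/both.png',cv2.resize(np.vstack([a,b]),None,fx=.78,fy=.78))"
```

```text
(no output)
```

View pics/scene0.png

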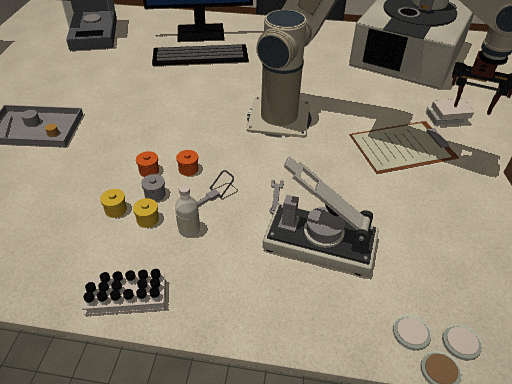

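View pics/top0.png

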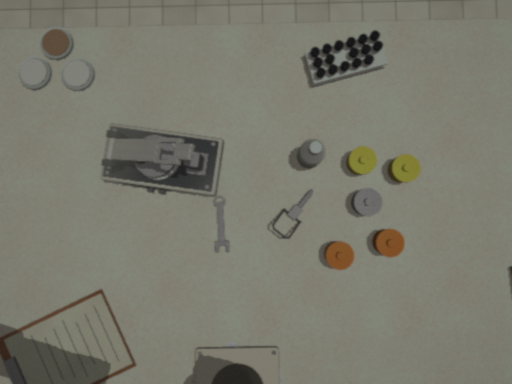

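The scene view, from the far side, shows the mill at (320,235) with the bar raised and its free end over the post. The pin, with its loop, is at (215,190) next to the bottle. In the top view the mill is at (163,160), the pin at (293,213), the wrench at (221,225) and the bottle at (312,153). Next I'll measure the mill and the pin.

```bash
python3 - <<'E'
from h import *
for n in("top","scene"):
    D=np.load(n+"0.npz");P=D["P"]
    x,y,z=P[...,0],P[...,1],P[...,2]
    box=(x>450)&(x<720)&(y>0)&(y<400)&(D["d"]>0)
    for lo,hi in((40,70),(140,162)):
        m=box&(z>lo)&(z<hi); Q=P[m]
        r=cv2.minAreaRect(Q[:,:2].astype(np.float32)); print(n,lo,len(Q),r,np.median(Q,0))
    m=box&(z>62); Q=P[m]
    h=np.histogram(Q[:,2],bins=np.arange(60,330,10)); print(h[0])
    # pin
    m=(x>380)&(x<540)&(y>-215)&(y<-70)&(z>4)&(z<70)&(D["d"]>0)
    Q=P[m];print(n,"pin",len(Q)); np.save(n+"pin.npy",Q)
    if n=="top": np.set_printoptions(suppress=True); print(np.round(Q[np.lexsort((Q[:,1],))][::6]).astype(int).tolist())
im=get_image("top");im2=get_image("scene")
for c in("top","scene"):
  for t in("pin_head","loop_bar","wrench_mid","clampbar","bar_tab","mill"):
    for r in models.regions_of(t,c)[:2]:
        g=r["region"]; v,u=np.nonzero(g); Q=pts(im if c=="top" else im2)[g]
        print(c,t,round(r["p"],2),len(u),u.min(),u.max(),v.min(),v.max(),np.round(Q.mean(0)), [np.round(a,2) for a in cv2.minAreaRect(Q[:,:2].astype(np.float32))])
print(im["fx"],im["cam_to_world"])
s=cv2.resize(im["pixels"][110:245,95:335],None,fx=3,fy=3,interpolation=cv2.INTER_CUBIC);cv2.imwrite("pics/crop.png",s)
E
```

```text
top 40 3645 ((594.0269775390625, 184.19786071777344), (300.9916687011719, 160.56600952148438), 80.82167053222656) [565.50264963 139.07386586  58.51226929]
top 140 364 ((589.2916259765625, 183.302490234375), (220.984130859375, 83.03570556640625), 76.00394439697266) [594.27657725 246.49087287 152.32506333]
[544 109  24  33 672  65 117 331 122 226  95 117 104 106 110 126 156  52
  53  52 173  92 142   4   0   0]
top pin 474
[[510, -214, 4], [465, -210, 4], [508, -205, 10], [516, -203, 9], [507, -202, 15], [513, -200, 12], [511, -197, 9], [495, -197, 12], [495, -194, 12], [413, -193, 4], [489, -191, 13], [489, -189, 10], [447, -188, 4], [495, -186, 12], [481, -186, 14], [492, -184, 10], [484, -183, 14], [489, -180, 15], [490, -178, 9], [476, -178, 12], [487, -176, 7], [476, -175, 14], [461, -174, 18], [482, -173, 10], [474, -172, 17], [453, -171, 18], [477, -170, 14], [471, -169, 18], [432, -169, 11], [477, -167, 10], [469, -167, 18], [453, -166, 17], [419, -165, 21], [432, -164, 4], [450, -164, 17], [517, -163, 6], [466, -162, 13], [456, -161, 15], [445, -161, 16], [477, -159, 13], [466
[... 2286 characters left out ...]
([923.18,  64.33]), array([1122.47,   33.59]), np.float64(2.93)]
scene clampbar 0.73 1688 284 369 158 229 [589. 182. 189.] [array([860.41, 198.89]), array([1234.22,  240.91]), np.float64(2.9)]
scene bar_tab 0.58 1633 284 370 158 229 [596. 185. 193.] [array([860.39, 198.93]), array([1234.21,  241.25]), np.float64(2.91)]
scene mill 0.61 7133 263 378 157 276 [629. 182. 101.] [array([870.7 , 130.43]), array([ 316.14, 1210.29]), np.float64(79.2)]
444.8972455154049 [[  -0.01892492    0.9981772    -0.05730736  447.17119647]
 [  -0.99978491   -0.01937948   -0.00738655  -73.98389928]
 [  -0.00848367    0.05715524    0.99832926 1184.31732038]
 [   0.            0.            0.            1.        ]]
```

View pics/crop.png

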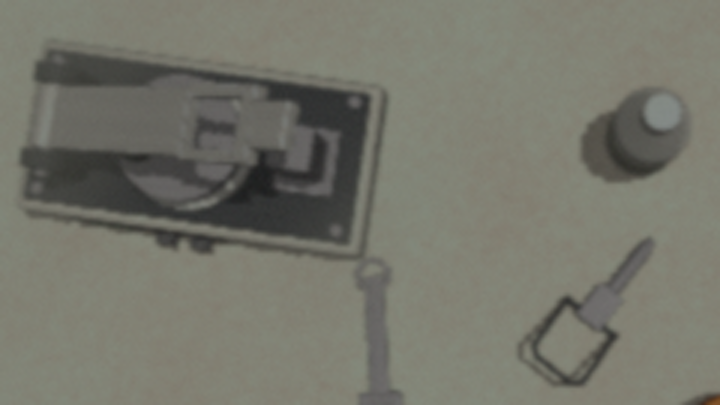

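The crop shows the raised bar with its tab end at (270,125). The post, at about (310,165), is partly hidden. The pin points up-right, with its head at (600,305) and its tip at (650,240). I'll start with the bar, so next I need the tab arc.

```bash
python3 - <<'E'
from h import *
for n in("top","scene"):
    D=np.load(n+"0.npz");P=D["P"]
    for o,yaw in(((588,89.5),-9.0),):
        c,s=np.cos(np.radians(yaw)),np.sin(np.radians(yaw))
        ex=np.array([c,s]);ey=np.array([-s,c])
        w=P[...,:2]-np.array(o); mx,my=w@ex,w@ey; z=P[...,2]
        ok=(D["d"]>0)&(abs(mx)<100)&(my>-70)&(my<260)
        pt=ok&(abs(my)<35)&(abs(mx)<35)&(z>148)&(z<159)
        print(n,"posttop",pt.sum(),np.round([mx[pt].min(),mx[pt].max(),my[pt].min(),my[pt].max(),np.median(z[pt])],1))
        b=ok&(z>175)&(abs(mx)<45)
        A=np.polyfit(my[b],z[b],1);r=np.polyfit(my[b],mx[b],1)
        print("bar slope",np.arctan(-A[0]),"z at my=200",np.polyval(A,200),"centre mx",r, "my min",my[b].min(),"zmax",z[b].max(), "mx pct",np.percentile(mx[b],[2,50,98]))
        pl=ok&(z>52)&(z<66); print("plate",np.percentile(mx[pl],[1,99]),np.percentile(my[pl],[1,99]))
    Q=np.load(n+"pin.npy")
    d=np.array([.77,-.63]);d/=np.linalg.norm(d)
    k=(abs((Q[:,:2]-[460,-160])@[d[1],-d[0]])<15)&(Q[:,2]<25)&((Q[:,:2]-[460,-160])@d>-25)
    q=Q[k]; sh=q[((q[:,:2]-[460,-160])@d>22)&(q[:,2]>7)]
    l=cv2.fitLine(sh[:,:2].astype(np.float32),cv2.DIST_HUBER,0,.01,.01).ravel();print("shank",l,np.degrees(np.arctan2(l[1],l[0])),len(sh))
    t=(q[:,:2]-[460,-160])@d; print(np.percentile(t,[1,99]))
    hd=q[(t<18)&(q[:,2]>9)];print("head",hd.mean(0),cv2.minAreaRect(hd[:,:2].astype(np.float32)))
E
```

```text
top posttop 139 [-21.4  12.2 -17.9  17.1 153.2]
bar slope 0.6242681741087578 z at my=200 128.76369031777443 centre mx [ 3.32001878e-05 -4.82651910e+00] my min -25.15459131478694 zmax 293.3885521892133 mx pct [-31.53944802  -4.82796884  22.13824041]
plate [-70.97858209  62.87526516] [-45.97740337 231.0012871 ]
shank [   0.77095896   -0.6368848   495.14215    -190.41309   ] -39.559914 91
[-21.25883037  71.36086134]
head [ 456.84478329 -158.70565136   14.94797505] ((456.55810546875, -159.41744995117188), (29.355609893798828, 39.364830017089844), 43.837684631347656)
scene posttop 131 [-21.3  17.7 -17.   17.4 152. ]
bar slope 0.6281406465228232 z at my=200 125.87198264327381 centre mx [0.00717074 1.80963544] my min -24.013225495579775 zmax 289.27730980560136 mx pct [-27.93803159   4.71412901  26.37378444]
plate [-63.65302118  65.90759568] [-43.1063153  234.02709484]
shank [   0.7461334   -0.6657965  494.73764   -183.23523  ] -41.74346 40
[-19.98263261  58.33115917]
head [ 460.49774233 -158.47073427   13.49641196] ((459.4115295410156, -159.10113525390625), (28.749298095703125, 37.28704833984375), 49.2841682434082)
```

>>> jog_arm(
  increments=[0,0,0,-23,-17,-14,0,0,0,0,-23,-17,-14,0,0,0,0,-23,-17,-14,0,0,0,0,-23,-17,-14,0,0,0,0,-23,-17,-14,0,0,0,0,-23,-17,-14,0,0,0,0,-23,-17,0,0,0,0,0,-23,-17,0,0,0,0,0,-23,-17,0,0,0,0,0,-23,-17,0,0,0,0,0,-23,-17,0,0,0,0,0,-23,-17,0,0],
)

```text
t: 3.2
ee_pos: [379.7, 330.3, 306.8]
orientation: [0.427, 3.112, 0.0]
ft_force: [-0.0, -0.3, -0.8]
width: 0.6
grasp_force: 0.0
```

>>> jog_arm(
  increments=[0,0,0,-23,-16,0,0,0,0,0,-23,-16,0,0,0,0,0,-23,-16,0,0,0,0,0,-23,-16,0,0,0,0,0,-23,-16,0,0,0,0,0,-23,-16,0,0,0,0,0,-23,-16,0,0,0,0,0,-23,-16,0,0,0,0,0,-23,-16,0,0,0,0,0,-23,-16,0,0,0,0,0,-23,-16,0,0,0,0,0,-12,-2,0,0],
)

```text
t: 4.7
ee_pos: [587.1, 87.2, 306.7]
orientation: [0.43, 3.112, -0.0]
ft_force: [-0.2, -0.6, -0.2]
width: 0.2
grasp_force: 0.0
```

>>> jog_arm(
  increments=[0,0,0,-0.4,-7.7,12,0,0,0,0,-0.4,-7.7,12,0,0,0,0,-0.5,-4.2,7.7,0,0,0,0,-0.5,-4.2,7.7,0,0,0,0,-0.5,-4.2,7.7,0,0,0,0,-0.5,-4.2,7.7,0,0,0,0,-0.4,-3.6,7.8,0,0,0,0,-0.4,-3.6,7.8,0,0,0,0,-0.4,-3.6,7.8,0],
)

```text
t: 5.82
ee_pos: [578.7, 45.6, 227.9]
orientation: [-0.427, -3.112, -0.0]
ft_force: [-0.8, 0.3, 2.8]
width: 0.2
grasp_force: 1.0
```

>>> jog_arm(
  increments=[0,0,0,-0.3,-2.8,8.2,0,0,0,0,-0.3,-2.8,8.2,0,0,0,0,-0.3,-2.8,8.2,0,0,0,0,-0.2,-2,8.4,0,0,0,0,-0.2,-2,8.4,0,0,0,0,-0.2,-2,8.4,0,0,0,0,-0.1,-1.1,8.6,0,0,0,0,-0.1,-1.1,8.6,0,0,0,0,-0.1,-1.1,8.6,0,0,0,0,0,0,8.6,0,0,0,0,0,0,8.6,0,0,0,0,0,0,5,0],
)

```text
t: 7.32
ee_pos: [575.4, 28.2, 130.0]
orientation: [-0.427, -3.112, 0.0]
ft_force: [-0.5, -2.1, 2.7]
width: 0.7
grasp_force: 0.9
```

>>> jog_arm(
  increments=[0,0,0,0,0,2,0,0,0,0,0,0,2,0,0,0,0,0,0,1,0,0,0,0,0,0,1,0],
)

```text
t: 7.82
ee_pos: [575.6, 28.3, 127.0]
orientation: [0.427, 3.112, -0.0]
ft_force: [-9.7, -1.2, 27.7]
width: 0.4
grasp_force: 14.3
```

>>> jog_arm(
  increments=[0,0,0,0,0,-10,0,0,0,0,0,0,-20,0,0,0,0,5,-15,-25,0,0,0,0,10,-25,-25,0,0,0,0,25,-25,-25,0,0,0,0,25,-25,-15,50,0,0,0,25,-25,0,100,0,0,0,10,-20,0,100],
)

```text
t: 8.82
ee_pos: [441.6, -75.1, 245.0]
orientation: [0.427, 3.112, 0.0]
ft_force: [0.2, 0.1, 0.0]
width: 26.9
grasp_force: 0.0
```

```bash
python3 - <<'E'
from h import *
o=get_obs();print(o["t"],o["ee_pos"])
for n in("top","scene"):
    im=get_image(n);P=pts(im);cv2.imwrite(f"pics/{n}1.png",im["pixels"])
    np.savez(f"{n}1.npz",px=im["pixels"],P=P,d=im["depth"])
    o0=np.array((588,89.5));c,s=np.cos(np.radians(-9)),np.sin(np.radians(-9))
    w=P[...,:2]-o0;mx,my=w@[c,s],w@[-s,c];z=P[...,2];ok=im["depth"]>0
    pt=ok&(abs(my)<35)&(abs(mx)<35)&(z>146)&(z<160);q=np.c_[mx[pt],my[pt]].astype(np.float32)
    print(n,"post",pt.sum(),q.min(0),q.max(0),q.mean(0),cv2.minAreaRect(q),np.median(z[pt]))
    b=ok&(abs(mx)<40)&(my>20)&(my<180)&(z>115)&(z<140)
    A=np.polyfit(my[b],z[b],1);print("bar",b.sum(),A,np.percentile(mx[b],[1,50,99]))
    edge=[]
    # bar centreline yaw
    ys=np.arange(30,170,10)
    mid=[np.mean(np.percentile(mx[b&(abs(my-y0)<6)],[4,96])) for y0 in ys]; print("bar yaw err deg",np.degrees(np.polyfit(ys,mid,1)[0]),np.mean(mid))
    pl=ok&(z>52)&(z<66)&(abs(mx)<90)&(my>-80)&(my<270);q=np.c_[mx[pl],my[pl]].astype(np.float32)
    print("plate",cv2.minAreaRect(q))
im=get_image("wrist");cv2.imwrite("pics/wrist1.png",im["pixels"]);print({k:v for k,v in im.items() if k not in("pixels","depth")})
np.savez("wrist1.npz",px=im["pixels"],d=im["depth"])
E
```

```text
8.825 [441.6123423  -75.06697858 245.04232002]
top post 220 [-21.306614 -17.793205] [12.796512 16.910595] [-4.4969473 -0.8601429] ((-4.289323806762695, -0.4031486511230469), (34.078487396240234, 34.69208526611328), 0.3443053066730499) 153.26637405371355
bar 1380 [1.92457174e-03 1.26256921e+02] [-29.08349774  -4.44854043  20.72629496]
bar yaw err deg 0.3357503587548923 -4.337464710491456
plate ((-4.4585723876953125, 93.18281555175781), (295.2130432128906, 145.318115234375), 89.76077270507812)
scene post 141 [-22.71403 -16.92083] [18.19432  17.254568] [-0.83904594  0.638665  ] ((-2.261707305908203, 0.18160247802734375), (40.986114501953125, 34.09638595581055), 0.1888459026813507) 151.61504663757933
bar 956 [2.29164101e-03 1.24527136e+02] [-28.74045922   2.8328524   25.29012579]
bar yaw err deg 0.31620188759955026 -0.6071015559031877
plate ((3.1020965576171875, 97.06866455078125), (143.1436767578125, 284.5114440917969), 0.8407336473464966)
{'fx': 297.3186396354542, 'fy': 297.3186396354542, 'cx': 256.7093527456274, 'cy': 194.0604976497647, 'tool_from_camera': array([[ 6.69405982e-04,  9.69587846e-01,  2.44742640e-01,
         6.74609622e+01],
       [ 9.99998947e-01, -3.33966028e-04, -1.41207872e-03,
        -8.88826189e-01],
       [-1.28739864e-03,  2.44743328e-01, -9.69587049e-01,
        -1.60702422e+02],
       [ 0.00000000e+00,  0.00000000e+00,  0.00000000e+00,
         1.00000000e+00]])}
```

View pics/wrist1.png

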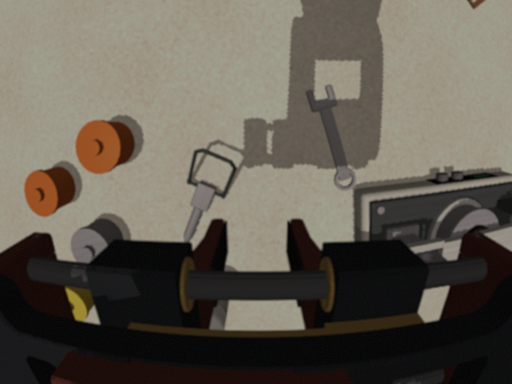

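The wrist view shows the pin clear of the fingers, with the head at (203,197), the tip at (188,240) and the loop at (213,170). The bar is flat on the jar, since its fitted slope is about 0. I'll measure the pin from this image.

```bash
cat >> h.py <<'E'
def wpts(im,o):
    d=im["depth"];v,u=np.mgrid[0:d.shape[0],0:d.shape[1]];a=u-im["cx"];b=v-im["cy"];r=np.hypot(a,b)+1e-9
    t=np.tan(r/im["fx"]);P=np.stack([t*a/r*d,-t*b/r*d,-d],-1);T=np.array(im["tool_from_camera"])
    P=P@T[:3,:3].T+T[:3,3]
    return P@R.from_rotvec(o["orientation"]).as_matrix().T+o["ee_pos"]
def pinfit(Q,h0,ang):
    h0=np.array(h0,float);a=np.radians(ang)
    for _ in range(4):
        d=np.array([np.cos(a),np.sin(a)]);n=np.array([-d[1],d[0]])
        w=Q[:,:2]-h0;t,s=w@d,w@n
        hm=(abs(t)<19)&(abs(s)<16)&(Q[:,2]>11)&(Q[:,2]<19)
        sm=(t>22)&(t<66)&(abs(s)<9)&(Q[:,2]>8)&(Q[:,2]<20)
        l=cv2.fitLine(np.r_[Q[sm,:2],h0[None]+0*Q[sm][:1,:2]].astype(np.float32),cv2.DIST_L2,0,.01,.01).ravel()
        if l[:2]@d<0:l[:2]*=-1
        a=np.arctan2(l[1],l[0]);hr=cv2.minAreaRect(Q[hm,:2].astype(np.float32))
        h0=np.array(hr[0])
    tip=(abs(s)<7)&(t>30)&(t<90)&(Q[:,2]>5);return h0,np.degrees(a),hr,hm.sum(),sm.sum(),np.percentile(t[tip],99) if tip.any() else None,Q[hm,2].mean(),Q[sm].mean(0)
E
python3 - <<'E'
from h import *
o=get_obs();im=get_image("wrist");P=wpts(im,o)
Q=P[im["depth"]>0]
print("bench z",np.median(Q[(abs(Q[:,0]-430)<40)&(abs(Q[:,1]+60)<30),2]))
print("wrist",pinfit(Q,(460,-160),-40))
for n in("top","scene"):
    D=np.load(n+"1.npz"); print(n,pinfit(D["P"][D["d"]>0],(459,-160),-40))
print(o["qpos"])
E
```

```text
bench z 347.05455200068945
wrist (array([ 460.15777588, -159.99441528]), np.float32(-38.724854), ((460.15777587890625, -159.99441528320312), (31.46884536743164, 37.710079193115234), 51.36720275878906), np.int64(439), np.int64(239), np.float64(70.54638709869523), np.float64(13.317581281982285), array([ 492.89791964, -188.2647334 ,   11.55691212]))Traceback (most recent call last):
  File "<stdin>", line 7, in <module>
  File "h.py", line 20, in pinfit
    l=cv2.fitLine(np.r_[Q[sm,:2],h0[None]+0*Q[sm][:1,:2]].astype(np.float32),cv2.DIST_L2,0,.01,.01).ravel()
      ~~~~~~~~~~~^^^^^^^^^^^^^^^^^^^^^^^^^^^^^^^^^^^^^^^^^^^^^^^^^^^^^^^^^^^^^^^^^^^^^^^^^^^^^^^^^^
cv2.error: OpenCV(4.12.0) /io/opencv/modules/imgproc/src/linefit.cpp:50: error: (-215:Assertion failed) count > 0 in function 'fitLine2D_wods'
```

>>> jog_arm(
  increments=[0,0,8.1,0,0,0,100,0,0,8.1,0,0,0,100,0,0,8.1,0,0,0,100,0,0,0,-18,-13.5,15,100,0,0,0,-18,-13.5,20,100,0,0,0,-18,-13.5,20,100,0,0,0,-18.5,-13.5,20,100,0,0,0,0,0,25,100,0,0,0,0,0,20,100],
)

```text
t: 10.15
ee_pos: [464.8, -162.5, 123.4]
orientation: [-1.073, -2.952, -0.0]
ft_force: [0.5, 0.2, 0.2]
width: 87.9
grasp_force: 0.0
```

```bash
python3 - <<'E'
from h import *
o=get_obs();im=get_image("wrist");P=wpts(im,o);cv2.imwrite("pics/wrist2.png",im["pixels"])
print(o["ee_pos"],R.from_rotvec(o["orientation"]).as_matrix().round(3),o["qpos"])
Q=P[im["depth"]>0]
print("wrist",pinfit(Q,(460,-160),-40))
E
```

```text
[ 464.82996175 -162.51281141  123.40821501] [[-0.767  0.642 -0.   ]
 [ 0.642  0.767  0.   ]
 [ 0.     0.    -1.   ]] [-3.60662971e-01  3.82316012e-01  1.98831379e+00  3.64894410e-04
  7.71307285e-01 -1.23480024e+00]
wrist (array([ 460.39227295, -160.01307678]), np.float32(-39.701664), ((460.39227294921875, -160.01307678222656), (30.699121475219727, 37.74034118652344), 50.51511764526367), np.int64(1016), np.int64(528), np.float64(70.65992346616036), np.float64(13.481169092745157), array([ 492.18775535, -188.65097157,   11.64812498]))
```

View pics/wrist2.png

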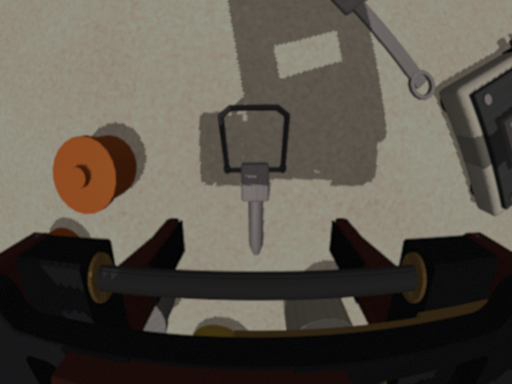

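The wrist view shows the pin pointing straight down the image and centred between the fingers. Rear of the head is at row 163, the front at row 200 and the tip at row 252. I'll check these lengthwise positions.

```bash
python3 - <<'E'
from h import *
o=get_obs();im=get_image("wrist");P=wpts(im,o);Q=P.reshape(-1,3)
m=R.from_rotvec(o["orientation"]).as_matrix()
L=((P-o["ee_pos"])@m)
for v in range(150,262,4): print(v,np.round([L[v,255,0],L[v,255,1],P[v,255,2]],1).tolist(),im["pixels"][v,255].tolist(), end="; ")
T=np.array(im["tool_from_camera"])
def ray(u,v,z):
    a,b=u-im["cx"],v-im["cy"];r=np.hypot(a,b);t=r/im["fx"];d=np.array([np.sin(t)*a/r,-np.sin(t)*b/r,-np.cos(t)])
    w=m@(T[:3,:3]@d);c=m@T[:3,3]+o["ee_pos"];p=c+w*(z-c[2])/w[2];return m.T@(p-o["ee_pos"])
print();print(ray(255,163,15),ray(255,200,15),ray(255,252,7.5))
E
```

```text
150 [39.0, -2.5, -0.7] [73, 83, 90]; 154 [35.3, -2.5, 0.2] [75, 83, 90]; 158 [31.2, -2.5, -1.4] [78, 88, 94]; 162 [27.3, -2.5, -1.7] [77, 86, 93]; 166 [25.4, -2.4, 11.6] [47, 47, 50]; 170 [22.0, -2.4, 13.5] [60, 60, 64]; 174 [18.5, -2.4, 14.8] [60, 61, 64]; 178 [14.6, -2.4, 13.6] [59, 60, 63]; 182 [11.0, -2.4, 14.3] [59, 60, 64]; 186 [7.1, -2.4, 13.9] [74, 75, 80]; 190 [3.0, -2.4, 12.4] [109, 111, 118]; 194 [-0.8, -2.4, 12.6] [108, 110, 116]; 198 [-4.4, -2.4, 13.7] [108, 110, 116]; 202 [-8.2, -2.4, 13.8] [100, 102, 108]; 206 [-11.9, -2.4, 14.6] [109, 111, 117]; 210 [-16.4, -2.5, 12.9] [109, 111, 117]; 214 [-20.7, -2.5, 11.8] [108, 110, 117]; 218 [-24.1, -2.5, 13.6] [107, 109, 116]; 222 [-28.5, -2.5, 12.8] [107, 109, 115]; 226 [-32.5, -2.5, 12.9] [105, 107, 113]; 230 [-36.7, -2.5, 12.8] [104, 106, 112]; 234 [-40.6, -2.5, 13.4] [105, 107, 112]; 238 [-45.0, -2.5, 13.0] [103, 105, 111]; 242 [-49.5, -2.5, 12.4] [102, 103, 109]; 246 [-53.4, -2.5, 13.5] [100, 102, 108]; 250 [-58.1, -2.5, 12.5] [99, 101, 107]; 254 [-63.6, -2.5, 10.4] [94, 96, 101]; 258 [-74.1, -2.6, -1.5] [117, 130, 137]; 
[ 28.72962824  -2.41959631 106.53860659] [ -5.97594496  -2.43895159 106.41634806] [-62.72765436  -2.53707937 113.71654184]
```

Rear and tip together give a 94 mm length, so the head's centre is 9.7 mm behind the TCP. I'll correct for that and descend.

>>> jog_arm(
  increments=[0,0,0,5.7,-2.4,10,100,0,0,0,0,0,25,100,0,0,0,0,0,25,100,0,0,0,0,0,25,100,0,0,0,0,0,20,100,0,0,0,0,0,12,100,0,0,0,0,0,4.4,100,0,0,0,0,0,0,40,0,0,0,0,0,0,0,0,0,0,0,0,0,0,0,0,0,0,0,0,0,0,0,0,0,0,0,0],
)

```text
t: 11.75
ee_pos: [458.1, -161.0, 3.4]
orientation: [1.073, 2.952, -0.0]
ft_force: [-0.0, 0.3, -0.6]
width: 41.4
grasp_force: 0.0
```

>>> jog_arm(
  increments=[0,0,0,0,0,0,0,0,0,0,0,0,0,0,0,0,0,0,0,0,0,0,0,0,0,0,0,0],
)

```text
t: 12.25
ee_pos: [458.1, -161.0, 3.3]
orientation: [1.073, 2.953, 0.0]
ft_force: [0.6, 0.7, 0.2]
width: 25.7
grasp_force: 30.0
```

>>> jog_arm(
  increments=[0,0,0,0,0,-5,0,0,0,0,0,0,-20,0,0,0,0,0,0,-30,0,0,0,0,0,0,-30,0,0,0,-7.7,0,0,-30,0,0,0,-7.7,0,0,-30,0,0,0,-7.7,0,0,-30,0,0,0,-7.6,0,0,-30,0,0,0,0,-15,25,-10,0,0,0,0,-15,25,-10,0,0,0,0,-15,25,-10,0,0,0,0,-15,25,-10,0],
)

```text
t: 13.75
ee_pos: [533.1, -71.1, 248.5]
orientation: [-0.253, -3.13, 0.0]
ft_force: [-0.6, 0.3, -1.6]
width: 25.7
grasp_force: 30.0
```

>>> jog_arm(
  increments=[0,0,0,-16,25,-10,0,0,0,0,-16,25,-10,0,0,0,0,-16,24,-10,0,0,0,0,-16,24,-10,0,0,0,0,0,0,0,0],
)

```text
t: 14.38
ee_pos: [613.0, 15.8, 288.7]
orientation: [0.25, 3.131, 0.0]
ft_force: [-0.3, -0.1, -3.2]
width: 25.9
grasp_force: 30.0
```

```bash
python3 - <<'E'
from h import *
o=get_obs();im=get_image("wrist");P=wpts(im,o);cv2.imwrite("pics/wrist3.png",im["pixels"])
m=R.from_rotvec(o["orientation"]).as_matrix()
print(o["t"],o["ee_pos"],m.round(3).tolist(),o["width"],o["ft_force"])
o0=np.array((588,89.5));c,s=np.cos(np.radians(-9.2)),np.sin(np.radians(-9.2))
w=P[...,:2]-o0;mx,my=w@[c,s],w@[-s,c];z=P[...,2];ok=im["depth"]>0
pt=ok&(abs(my)<35)&(abs(mx)<35)&(z>145)&(z<162);q=np.c_[mx[pt],my[pt]].astype(np.float32)
print("post",pt.sum(),q.min(0),q.max(0),np.percentile(q,[2,98],axis=0),cv2.minAreaRect(q),np.median(z[pt]))
b=ok&(abs(mx)<40)&(my>20)&(my<180)&(z>118)&(z<138);print("bar",b.sum(),np.median(z[b]),np.percentile(mx[b],[1,99]))
ys=np.arange(30,130,10);mid=[np.mean(np.percentile(mx[b&(abs(my-y0)<6)],[4,96])) for y0 in ys if (b&(abs(my-y0)<6)).sum()>20];print(np.round(mid,1))
np.savez("wrist3.npz",P=P,px=im["pixels"],d=im["depth"])
E
```

```text
14.375 [612.95454873  15.80611416 288.6763918 ] [[-0.987, 0.159, 0.001], [0.159, 0.987, 0.0], [-0.001, 0.0, -1.0]] 25.875005826811325 [-0.26844561 -0.12338254 -3.15708657]
post 706 [-22.503382 -17.845215] [11.386948 17.544569] [[-22.16438541 -17.55973644]
 [ 10.89121332  16.56535892]] ((-5.668239593505859, -0.2700347900390625), (33.82732391357422, 35.34490203857422), 0.4878914952278137) 152.15196856940605
bar 4715 125.82951769051058 [-29.90662599  19.54460931]
[-5.4 -4.7 -4.9 -5.  -5.2 -5.2 -5.4 -4.9 -5.  -5.3]
```

View pics/wrist3.png

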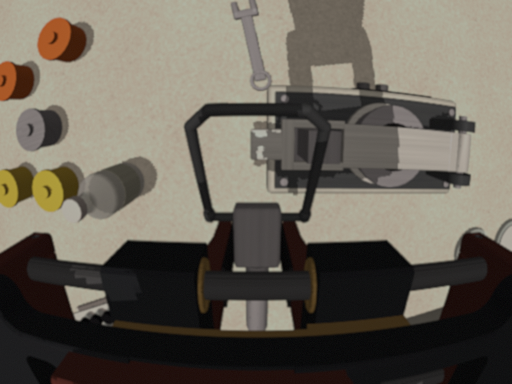

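The pin is held straight, and the wrist view puts the post, with its top at about (258,145), at mill offset (-5.6, -0.3). The bar's yaw agrees at -9.2°. Now I'll move to the pose in front of the hole.

>>> jog_arm(
  increments=[0,0,0,19.4,8.6,12,0,0,0,0,19.4,8.6,12,0,0,0,0,19.4,8.6,12,0,0,0,0,19.4,8.6,12,0,0,0,0,19.4,8.6,12,0,0,0,0,19.4,8.6,12,0,0,0,0,19.4,8.6,12,0,0,0,0,19.4,8.6,12,0,0,0,0,0,0,20,0,0,0,0,0,0,20,0,0,0,0,0,0,14,0,0,0,0,0,0,6,0],
)

```text
t: 15.92
ee_pos: [469.2, 106.8, 131.5]
orientation: [-0.254, -3.13, 0.001]
ft_force: [0.7, -0.1, -1.2]
width: 25.7
grasp_force: 30.0
```

>>> jog_arm(
  increments=[0,0,0,0,0,0,0,0,0,0,0,0,0,0],
)

```text
t: 16.18
ee_pos: [470.4, 107.4, 132.8]
orientation: [0.253, 3.13, 0.0]
ft_force: [-0.6, 0.3, -2.0]
width: 25.9
grasp_force: 30.0
```

```bash
python3 - <<'E'
from h import *
o=get_obs();m=R.from_rotvec(o["orientation"]).as_matrix()
t=np.r_[(o["ee_pos"][:2]-[583.5,90])@np.array([[.987,.16],[-.16,.987]]).T,o["ee_pos"][2]]
c,s=np.cos(np.radians(-9.2)),np.sin(np.radians(-9.2));w=o["ee_pos"][:2]-[583.5,90]
print("TCP mill",w@[c,s],w@[-s,c],o["ee_pos"],m.round(4).tolist(),o["ft_force"])
im=get_image("top");cv2.imwrite("pics/top2c.png",cv2.resize(im["pixels"][110:245,95:335],None,fx=3,fy=3,interpolation=cv2.INTER_CUBIC))
# pin shank as seen by top and scene, in mill frame
for n in("top","scene"):
    if n=="scene": im=get_image("scene")
    P=pts(im);ww=P[...,:2]-[583.5,90];mx,my,z=ww@[c,s],ww@[-s,c],P[...,2];ok=im["depth"]>0
    a=ok&(mx>-85)&(mx<-42)&(abs(my)<14)&(z>125)&(z<158)
    print(n,"shank",a.sum(),np.median(my[a]),np.percentile(my[a],[3,97]),np.percentile(z[a],[50,90]),mx[a].max() if a.any() else 0)
    p=ok&(abs(mx)<32)&(abs(my)<30)&(z>147)&(z<160);print("post my",np.percentile(my[p],[3,97]),np.median(z[p]),np.percentile(mx[p],[3,97]))
E
```

```text
TCP mill -114.38729509508332 -0.9021429696772099 [470.43991706 107.39783856 132.78727115] [[-0.987, 0.1605, 0.0009], [0.1605, 0.987, 0.0002], [-0.0009, 0.0003, -1.0]] [-0.56135565  0.33472103 -2.03947556]
top shank 32 -4.823518406926339 [-8.455025    0.89035164] [141.27250172 144.79802626] -42.05226918211515
post my [-17.00645018  15.57262081] 153.00940228876425 [-16.15350712  16.29384787]
scene shank 57 0.2920883703108021 [-6.46029447  5.56568687] [140.27537663 142.81464826] -42.33533910879225
post my [-15.72649044  16.57746976] 151.96738603718893 [-14.71531353  19.75970294]
```

>>> jog_arm(
  increments=[0,0,0,-5,0.9,0.5,0,0,0,0,-6,0,0,0,0,0,0,-6,0,0,0,0,0,0,-6,0,0,0,0,0,0,-6,0,0,0,0,0,0,-5,0,0,0,0,0,0,-3,0,0,0],
)

```text
t: 17.15
ee_pos: [507.0, 102.3, 131.7]
orientation: [-0.253, -3.131, -0.0]
ft_force: [0.2, -0.0, -2.1]
width: 25.8
grasp_force: 30.0
```

>>> jog_arm(
  increments=[0,0,0,-2,0,0,0,0,0,0,-2,0,0,0,0,0,0,-2,0,0,0],
)

```text
t: 17.52
ee_pos: [512.6, 101.4, 131.8]
orientation: [-0.253, -3.131, 0.0]
ft_force: [-0.2, -0.8, -1.6]
width: 25.8
grasp_force: 30.0
```

>>> jog_arm(
  increments=[0,0,0,-4,0,0,0,0,0,0,-4,0,0,0,0,0,0,-4,0,0,0],
)

```text
t: 17.9
ee_pos: [524.8, 99.4, 131.8]
orientation: [0.253, 3.131, 0.0]
ft_force: [0.7, 0.3, -1.4]
width: 25.8
grasp_force: 30.0
```

>>> jog_arm(
  increments=[0,0,0,-4,0,0,0,0,0,0,-4,0,0,0,0,0,0,-4,0,0,0],
)

```text
t: 18.27
ee_pos: [536.5, 97.5, 131.7]
orientation: [-0.253, -3.131, 0.0]
ft_force: [-0.1, 0.2, -1.4]
width: 25.8
grasp_force: 30.0
```

>>> jog_arm(
  increments=[0,0,0,-4,0,0,0,0,0,0,-4,0,0,0,0,0,0,-3,0,0,0],
)

```text
t: 18.65
ee_pos: [547.4, 95.7, 131.8]
orientation: [0.253, 3.131, -0.0]
ft_force: [0.3, 0.6, -2.9]
width: 25.8
grasp_force: 30.0
```

>>> jog_arm(
  increments=[0,0,0,-1.5,0,0,0,0,0,0,-1.5,0,0,0],
)

```text
t: 18.9
ee_pos: [550.1, 95.3, 131.7]
orientation: [-0.253, -3.131, 0.0]
ft_force: [-0.3, 0.2, -2.0]
width: 25.7
grasp_force: 30.0
```

>>> jog_arm(
  increments=[0,0,0,-1,0,0,0,0,0,0,-1,0,0,0],
)

```text
t: 19.15
ee_pos: [552.1, 94.9, 131.8]
orientation: [-0.253, -3.131, 0.0]
ft_force: [-0.7, -1.1, -2.1]
width: 25.7
grasp_force: 30.0
```

>>> jog_arm(
  increments=[0,0,0,-1,0,0,0,0,0,0,-1,0,0,0],
)

```text
t: 19.4
ee_pos: [552.3, 94.8, 131.5]
orientation: [-0.252, -3.128, 0.0]
ft_force: [-8.1, 2.1, 3.8]
width: 26.0
grasp_force: 30.0
```

>>> jog_arm(
  increments=[0,0,0,-1,0,0,0,0,0,0,-0.5,0,0,0],
)

```text
t: 19.65
ee_pos: [552.3, 94.8, 131.4]
orientation: [-0.252, -3.125, 0.001]
ft_force: [-12.6, 3.6, 7.8]
width: 25.8
grasp_force: 30.0
```

Contact with a sharp force rise at the expected spot means the shoulder is on the post. I'll relieve the push, release, lift and look.

>>> jog_arm(
  increments=[0,0,0,2.5,0,0,0,0,0,0,0,0,0,60,0,0,0,0,0,0,60,0,0,0,0,0,0,60,0,0,0,0,0,0,60,0,0,0,0,0,-10,60,0,0,0,0,0,-25,60,0,0,0,0,0,-30,60,0,0,0,0,0,-40,60,0,0,0,0,0,-40,60],
)

```text
t: 20.9
ee_pos: [552.9, 94.8, 278.7]
orientation: [0.253, 3.131, 0.0]
ft_force: [-0.2, 0.6, -0.4]
width: 52.5
grasp_force: 0.0
```

```bash
python3 - <<'E'
from h import *
o=get_obs();im=get_image("scene");w=get_image("wrist");P=wpts(w,o)
print(o["t"],o["ee_pos"],o["width"],o["ft_force"])
a=cv2.resize(im["pixels"][140:280,250:390],(560,560),interpolation=cv2.INTER_CUBIC)
cv2.imwrite("pics/home.png",np.hstack([cv2.resize(a,(384,384)),w["pixels"][:,56:456]]))
c,s=np.cos(np.radians(-9.2)),np.sin(np.radians(-9.2))
def f(P,ok,n):
    q=P[...,:2]-[583.5,90];mx,my,z=q@[c,s],q@[-s,c],P[...,2]
    l=ok&(mx>-130)&(mx<-56)&(abs(my)<40)&(z>125)&(z<200); print(n,"behind head",l.sum(),l.any() and (mx[l].min(),z[l].max()))
    for k in range(-130,60,10):
        g=l&(mx>=k)&(mx<k+10)
        if g.any(): print(k,np.round([z[g].min(),z[g].max(),my[g].min(),my[g].max()]),end=" ")
    h=ok&(mx>-56)&(mx<-19)&(abs(my)<13)&(z>130)&(z<150);print("head z",h.sum(),np.median(z[h]) if h.any() else 0,np.median(my[h]))
f(P,w["depth"]>0,"wrist");f(pts(im),im["depth"]>0,"scene")
E
```

```text
20.9 [552.93717999  94.76412877 278.68326372] 52.52788715592851 [-0.17890909  0.57666512 -0.3604695 ]
wrist behind head 896 (np.float64(-113.34652011814255), np.float64(176.59009401329098))
-120 [172. 177. -23.  19.] -110 [165. 175. -30.  26.] -100 [159. 167. -30.  27.] -90 [150. 161. -30.  27.] -80 [144. 152. -30.  26.] -70 [136. 146. -31.  26.] -60 [125. 139. -30.  27.] head z 882 134.69818267541328 -1.2399250587792212
scene behind head 98 (np.float64(-106.53379399776395), np.float64(182.9013221516865))
-110 [170. 183. -22.  28.] -100 [167. 182. -29.  28.] -90 [159. 172. -28.  27.] -80 [154. 166. -29.  28.] -70 [142. 159. -28.  28.] -60 [142. 145. -25.  26.] head z 54 139.306854139098 0.5346642590954641
```

View pics/home.png

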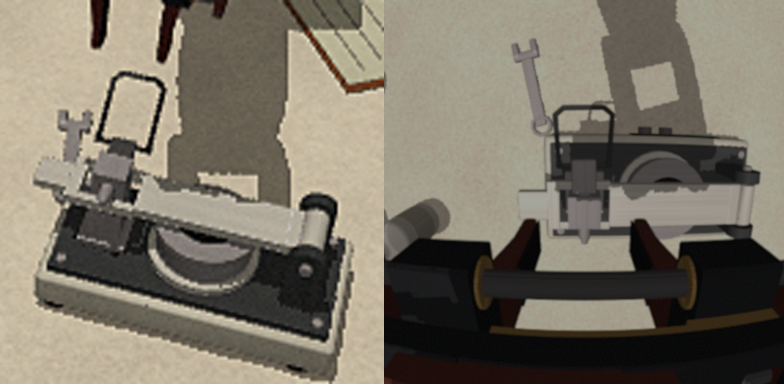

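The scene and wrist views show the pin through the post, with the head on the robot's side at (585,175) and the tip past the far face. The loop is open and leaning back, its end bar at mill x about -109, z about 178. I'll bring the closed fingers in behind the loop.

>>> jog_arm(
  increments=[0,0,0,20,0,5,0,0,0,0,20,0,5,0,0,0,0,20,0,5,0,0,0,0,20,0,5,0,0,0,0,20,0,5,0,0,0,0,20,0,5,0,0,0,0,5,-1,20,0,0,0,0,0,0,20,0,0,0,0,0,0,20,0,0,0,0,0,0,20,0],
)

```text
t: 22.25
ee_pos: [429.2, 113.8, 166.1]
orientation: [-0.253, -3.131, 0.0]
ft_force: [-0.3, 0.5, -0.6]
width: 0.6
grasp_force: 0.0
```

>>> jog_arm(
  increments=[0,0,0,-10,0,0,0,0,0,0,-10,0,0,0,0,0,0,-8,0,0,0,0,0,0,-6,0,0,0,0,0,0,-5,0,0,0,0,0,0,-5,0,0,0],
)

```text
t: 23.0
ee_pos: [464.9, 106.8, 165.6]
orientation: [-0.253, -3.113, 0.003]
ft_force: [-35.5, 8.9, 24.2]
width: 0.6
grasp_force: 18.1
```

The loop jams against a vertical finger face, since the face isn't square to its swing. I'll back off, check the pin and loop, then push with a tilted tool.

>>> jog_arm(
  increments=[0,0,0,6,0,0,0,0,0,0,14,0,0,0,0,0,0,20,0,0,0,0,0,0,10,0,0,0],
)

```text
t: 23.5
ee_pos: [422.0, 114.9, 166.8]
orientation: [-0.252, -3.131, 0.0]
ft_force: [0.8, -0.3, 0.1]
width: 0.7
grasp_force: 0.0
```

```bash
cat > m.py <<'E'
from h import *
c,s=np.cos(np.radians(-9.2)),np.sin(np.radians(-9.2))
def rep():
    o=get_obs();w=o["ee_pos"][:2]-np.array([583.5,90]);print("t",o["t"],"TCP mill",np.round([w@[c,s],w@[-s,c],o["ee_pos"][2]],1),"q",np.round(o["qpos"],2),"F",np.round(o["ft_force"],1),o["width"])
    for n in("scene","top"):
        im=get_image(n);P=pts(im);q=P[...,:2]-[583.5,90];mx,my,z=q@[c,s],q@[-s,c],P[...,2];ok=(im["depth"]>0)
        cv2.imwrite(f"pics/{n}_{o['t']:.1f}.png",im["pixels"])
        l=ok&(abs(my)<32)&(mx<-54)&(mx>-125)&(z>128)&(z<230)
        print(n,"loop pts")
        for k in range(-125,-50,8):
            g=l&(mx>=k)&(mx<k+8)
            if g.sum()>1: print("  ",np.round([mx[g].mean(),z[g].mean(),z[g].max(),my[g].min(),my[g].max()],1).tolist(),end=" ")
        h=ok&(mx>-56)&(mx<-19)&(abs(my)<12)&(z>122)&(z<150)
        if h.sum()>8: print("\n head",h.sum(),"mx",np.percentile(mx[h],[3,97]).round(1),"z=",np.polyfit(mx[h],z[h],1).round(2),np.median(z[h]))
        f=ok&(mx>20)&(mx<75)&(abs(my)<7)&(z>129)&(z<155)
        if f.sum()>5: print(" far shank",f.sum(),mx[f].max().round(1),np.median(z[f]).round(1),np.polyfit(mx[f],z[f],1).round(2))
E
python3 -c "from m import *;rep()"
```

```text
t 23.5 TCP mill [-163.4   -1.2  166.8] q [ 0.24  0.23  2.07 -0.    0.83 -1.17] F [ 0.8 -0.3  0.1] 0.7066667827471179
scene loop pts
   [-103.8, 178.0, 182.4, -25.0, 24.0]    [-97.6, 173.9, 183.2, -29.5, 26.7]    [-88.9, 167.2, 172.1, -25.9, 27.8]    [-81.2, 162.7, 167.4, -28.4, 27.7]    [-72.9, 154.9, 159.8, -28.7, 27.8]    [-64.3, 151.2, 156.8, -27.3, 27.6]    [-56.7, 146.2, 152.3, -27.9, 27.7] 
 head 50 mx [-51.5 -27.3] z= [1.4000e-01 1.4545e+02] 140.4045294005557
 far shank 39 44.0 142.9 [ -0.24 149.91]
top loop pts
   [-105.8, 180.1, 183.8, -27.0, 10.6]    [-96.8, 172.3, 178.0, -29.8, 25.4]    [-89.5, 167.4, 171.0, -29.0, 26.5]    [-81.0, 162.0, 167.1, -29.5, 27.9]    [-72.7, 156.4, 160.4, -28.6, 26.9]    [-65.3, 150.6, 156.5, -28.9, 26.8]    [-57.5, 145.3, 148.6, -29.0, 27.9] 
 head 148 mx [-52.5 -20. ] z= [6.0000e-02 1.4318e+02] 141.15365637213063
 far shank 40 39.7 142.9 [-8.0000e-02  1.4526e+02]
```

>>> jog_arm(
  increments=[0,-8.4,0,0,0,0,0,0,-8.3,0,0,0,0,0,0,-8.3,0,0,0,0,0,0,0,0,0,0,0,0],
)

```text
t: 24.1
ee_pos: [423.2, 111.7, 166.1]
orientation: [0.224, 2.739, -0.061]
ft_force: [-0.2, 0.4, -1.7]
width: 0.5
grasp_force: 0.0
```

```bash
cat > plan.py <<'E'
import numpy as np,sys
from h import *
c,s=np.cos(np.radians(-9.2)),np.sin(np.radians(-9.2))
piv=np.array([-47,137.])
def tcp(phi,a,off=0):
    p,a=np.radians(phi),np.radians(a);n=np.array([np.cos(a),np.sin(a)]);f=np.array([np.sin(a),-np.cos(a)])
    return piv+73*np.array([-np.cos(p),np.sin(p)])-(12.5+off)*n+15*f
def loc(d,a): # mill (x,z) shift -> tool x,z at tilt a
    a=np.radians(a);return d@np.array([-np.cos(a),-np.sin(a)]),d@np.array([np.sin(a),-np.cos(a)])
E
python3 - <<'E'
from plan import *
o=get_obs();m=R.from_rotvec(o["orientation"]).as_matrix();w=o["ee_pos"][:2]-np.array([583.5,90])
cur=np.array([w@[c,s],o["ee_pos"][2]]);a0=np.degrees(np.arcsin(m[:2,2]@[c,s]))
print("cur",cur,"y",w@[-s,c],"tilt",a0,o["qpos"].round(2))
pre=tcp(36,25,18);print("pre",pre,"shift",loc(pre-cur,25))
A=lambda p:25 if p<60 else max(0,25-(p-60)*25/30)
ph=[36]+list(range(40,129,4));p0,a=pre,25
for p in ph:
    q=tcp(p,A(p));x,z=loc(q-p0,a);print(p,"turn",round(a-A(p),2),"x %.1f z %.1f"%(x,z));p0,a=q,A(p)
E
```

```text
cur [-161.75024841  166.06195967] y -4.194903198514931 tilt 22.645630542312716 [ 0.38  0.14  2.29 -0.53  0.42 -0.58]
pre [-127.36135417  153.42384963] shift (np.float64(-25.82582654520587), np.float64(25.987392250037466))
36 turn 0 x -18.0 z 0.0
40 turn 0 x -4.5 z -2.3
44 turn 0 x -4.7 z -2.0
48 turn 0 x -4.8 z -1.7
52 turn 0 x -4.9 z -1.3
56 turn 0 x -5.0 z -1.0
60 turn 0.0 x -5.1 z -0.6
64 turn 3.33 x -4.2 z -1.0
68 turn 3.33 x -4.2 z -1.0
72 turn 3.33 x -4.2 z -0.9
76 turn 3.33 x -4.2 z -0.8
80 turn 3.33 x -4.2 z -0.8
84 turn 3.33 x -4.2 z -0.7
88 turn 3.33 x -4.2 z -0.7
92 turn 1.67 x -4.7 z -0.2
96 turn 0 x -5.1 z 0.4
100 turn 0 x -5.0 z 0.7
104 turn 0 x -5.0 z 1.1
108 turn 0 x -4.9 z 1.4
112 turn 0 x -4.8 z 1.7
116 turn 0 x -4.7 z 2.1
120 turn 0 x -4.5 z 2.4
124 turn 0 x -4.3 z 2.7
128 turn 0 x -4.1 z 3.0
```

>>> jog_arm(
  increments=[0,0,0,-6,1,6,0,0,0,0,-7,1,7,0,0,0,0,-6,1,6,0,0,0,0,-6,0,6,0,0,0,0,0,0,0,0,0,0,0,0,0,0,0],
)

```text
t: 24.85
ee_pos: [457.0, 108.8, 152.9]
orientation: [0.227, 2.737, -0.06]
ft_force: [-0.0, 0.1, 0.1]
width: 0.7
grasp_force: 0.0
```

```bash
python3 - <<'E'
from plan import *
o=get_obs();m=R.from_rotvec(o["orientation"]).as_matrix();w=o["ee_pos"][:2]-np.array([583.5,90])
cur=np.array([w@[c,s],o["ee_pos"][2]]);a0=np.degrees(np.arcsin(m[:2,2]@[c,s]))
print("cur",cur,"y",w@[-s,c],"tilt",a0,np.degrees(np.arcsin(m[:2,2]@[-s,c])),o["qpos"].round(2))
print(loc(tcp(36,25,18)-cur,25))
E
```

```text
cur [-127.87579548  152.87987722] y -1.6649592607877761 tilt 22.711541943633982 -0.6942379785626853 [ 0.34  0.21  2.25 -0.54  0.39 -0.6 ]
(np.float64(-0.6961348393078355), np.float64(-0.2755941397029602))
```

>>> jog_arm(
  increments=[0,0,0,-6,0.5,0,0,0,0,0,-6,0.5,0,0,0,0,0,-6,0,0,0,0,0,0,-4.5,0,-2.3,0,0,0,0,-4.7,0,-2,0],
)

```text
t: 25.48
ee_pos: [480.3, 106.0, 167.6]
orientation: [0.227, 2.738, -0.06]
ft_force: [-3.5, 0.5, 1.3]
width: 0.3
grasp_force: 1.2
```

>>> jog_arm(
  increments=[0,0,0,-4.8,0,-1.7,0,0,0,0,-4.9,0,-1.3,0,0,0,0,-5,0,-1,0,0,0,0,-5.1,0,-0.6,0],
)

```text
t: 25.98
ee_pos: [497.2, 103.5, 179.7]
orientation: [0.227, 2.736, -0.06]
ft_force: [-1.5, 0.5, 0.6]
width: 0.4
grasp_force: 0.6
```

>>> jog_arm(
  increments=[0,3.3,0,-4.2,0,-1,0,0,3.3,0,-4.2,0,-1,0,0,3.3,0,-4.2,0,-0.9,0,0,3.3,0,-4.2,0,-0.8,0],
)

```text
t: 26.48
ee_pos: [512.0, 101.2, 188.4]
orientation: [0.248, 2.967, -0.034]
ft_force: [-1.7, 0.6, 0.7]
width: 0.4
grasp_force: 0.4
```

Forces stay small, so the loop is following. Continuing the arc.

>>> jog_arm(
  increments=[0,3.3,0,-4.2,0,-0.8,0,0,3.3,0,-4.2,0,-0.7,0,0,3.3,0,-4.2,0,-0.7,0,0,0,0,-4.7,0,-0.2,0,0,0,0,-5.1,0,0.4,0,0,0,0,-5,0,0.7,0],
)

```text
t: 27.22
ee_pos: [538.1, 96.7, 190.6]
orientation: [-0.262, -3.124, 0.015]
ft_force: [0.1, -0.3, 0.1]
width: 0.5
grasp_force: 0.0
```

>>> jog_arm(
  increments=[0,0,0,-5,0,1.1,0,0,0,0,-4.9,0,1.4,0,0,0,0,-4.8,0,1.7,0,0,0,0,-4.7,0,2.1,0,0,0,0,-4.5,0,2.4,0,0,0,0,0,0,0,0],
)

```text
t: 27.98
ee_pos: [561.8, 92.5, 181.5]
orientation: [-0.263, -3.123, 0.015]
ft_force: [-0.4, -1.5, 0.1]
width: 0.5
grasp_force: 0.0
```

```bash
cat > loopchk.py <<'E'
from m import *
o=get_obs();print(o["t"],o["ee_pos"],o["ft_force"])
for n in("scene","top"):
    im=get_image(n);P=pts(im);q=P[...,:2]-[583.5,90];mx,my,z=q@[c,s],q@[-s,c],P[...,2];ok=(im["depth"]>0)
    if n=="scene": cv2.imwrite(f"pics/s_{o['t']:.1f}.png",cv2.resize(im["pixels"][140:280,250:390],(700,700),interpolation=cv2.INTER_CUBIC))
    l=ok&(abs(my)<33)&(abs(my)>20)&(abs(mx)<70)&(z>132)&(z<165);print(n,"legs",l.sum(),np.polyfit(mx[l],z[l],1) if l.sum()>5 else 0)
    f=ok&(mx>22)&(mx<75)&(abs(my)<30)&(z>130)&(z<170);print("far",f.sum(),[np.round([mx[f&(my>a)&(my<a+10)].max(),z[f&(my>a)&(my<a+10)].max()],0).tolist() for a in(-25,-5,12) if (f&(my>a)&(my<a+10)).any()])
    h=ok&(mx>-60)&(mx<-19)&(abs(my)<12)&(z>122)&(z<150);print("head",h.sum(),h.any() and np.percentile(mx[h],[3,97]).round(1),np.median(z[h]))
E
python3 loopchk.py; ls pics/s_*
```

```text
27.975 [561.7582626   92.5097141  181.47906556] [-0.43643708 -1.52865854  0.08517511]
scene legs 73 [  0.14914344 144.04767786]
far 60 [[28.0, 150.0], [44.0, 150.0], [30.0, 151.0]]
head 48 [-50.2 -28.5] 139.5005109096084
top legs 46 [  0.15537293 145.64404686]
far 12 [[26.0, 152.0]]
head 0 False nan
pics/s_28.0.png
  return _methods._mean(a, axis=axis, dtype=dtype,
  ret = ret.dtype.type(ret / rcount)
```

Snapped shut, by the leg slope. I'll move the arm up and away, then verify with a picture.

>>> jog_arm(
  increments=[0,0,0,0,0,-25,0,0,0,0,0,0,-30,0,0,0,0,20,0,-30,0,0,0,0,30,0,-20,0,0,0,0,30,0,0,0,0,0,0,30,0,0,0,0,0,0,20,0,0,0,0,0,0,0,0,0,0],
)

```text
t: 29.08
ee_pos: [433.5, 115.4, 287.8]
orientation: [-0.261, -3.124, 0.014]
ft_force: [0.3, -0.7, -0.6]
width: 0.5
grasp_force: 0.0
```

```bash
python3 loopchk.py; python3 -c "
from m import *
rep()
for t in('bottle_mid','sparejar_mid','wrench_mid'):
    print(t,[(round(r['p'],2),np.round(r['centre']).tolist()) for r in models.look_for(t,'top')][:4])"; mv pics/s_29*.png pics/fin.png; ls pics
```

```text
29.075 [433.51873279 115.38364124 287.8430592 ] [ 0.28851777 -0.74935605 -0.57710447]
scene legs 73 [  0.16274329 144.02547339]
far 60 [[28.0, 151.0], [42.0, 150.0], [29.0, 150.0]]
head 49 [-49.8 -27.5] 139.28933844551364
top legs 152 [  0.15116996 145.00487991]
far 66 [[27.0, 152.0], [40.0, 153.0], [27.0, 151.0]]
head 147 [-52.5 -20.2] 141.04408484250052
t 29.175 TCP mill [-150.6    1.3  287.9] q [ 0.24  0.08  1.93 -0.01  1.14 -1.16] F [ 0.6 -0.5  0.1] 0.49015647938795287
scene loop pts

 head 48 mx [-50.  -26.1] z= [1.4000e-01 1.4548e+02] 139.4707149178355
 far shank 38 42.4 142.4 [ -0.39 155.27]
top loop pts

 head 148 mx [-52.6 -20. ] z= [6.0000e-02 1.4331e+02] 141.11165424397677
 far shank 44 40.3 144.1 [ -0.35 154.11]
bottle_mid [(0.69, [595.0, -195.0, 116.0])]
sparejar_mid [(0.98, [347.0, -264.0, 63.0]), (0.88, [559.0, -434.0, 59.0]), (0.82, [585.0, -326.0, 59.0]), (0.77, [375.0, -390.0, 55.0])]
wrench_mid [(0.72, [420.0, 40.0, 7.0])]
both.png
crop.png
fin.png
home.png
s_28.0.png
scene0.png
scene1.png
scene_23.5.png
scene_29.2.png
top0.png
top1.png
top2c.png
top_23.5.png
top_29.2.png
wrist1.png
wrist2.png
wrist3.png
```

View pics/fin.png

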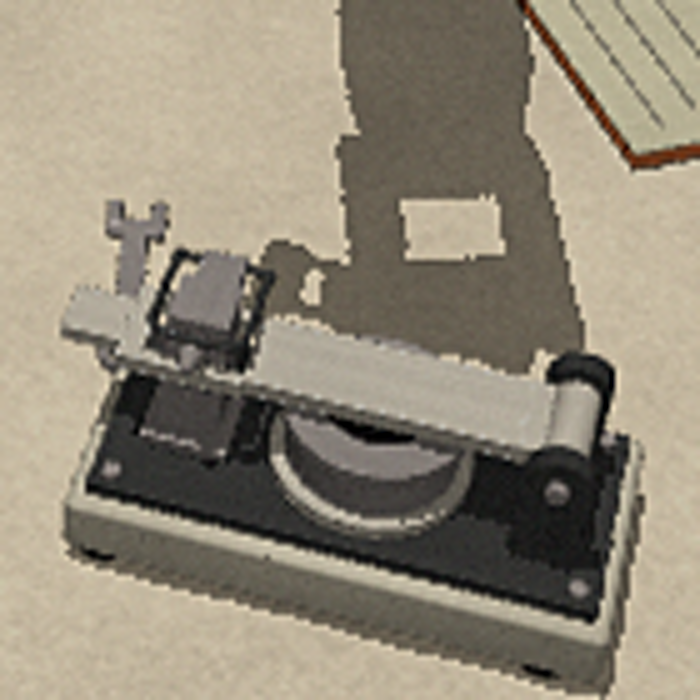

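The picture shows the loop lying round the post, legs at (165,290) and (265,310), with its end bar just past the far face. The bar is level and nothing else has moved. Head edges at mill x -52.6 and -20 put the shoulder within about 3 mm of the post face. I'm handing in.

```bash
python3 -c "from workcell import job;print(job.close_job())"
```

```text
the job is handed in; nothing more can be done
None
```

The job is handed in at about 29 s of the 64 s, though the judge returned no verdict. By my final measurements, the clamp bar is down, the lock pin is home in the cross hole and its loop is shut round the post. The bottle and wrench have not moved, and I never went near the spare jar.

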